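Tray up and close the sample pots

ROBOT

A 7-joint arm with a two-finger parallel gripper is mounted at the origin on the work surface. World frame = base frame: x ahead of the robot, y to its left, z up, the work surface at z = 0. Lengths are in mm, angles in rad, forces in N, time in s.
With the tool pointing down it reaches from about 400 to 850 mm from the base axis. Payload 10.4 kg.
Tool frame: the origin (TCP) lies midway between the tips of the shut fingers; the grasp point (between the pads) lies 19 mm behind it; z points along the fingers, y is the line along which they close (so a half turn about z gives the same grasp; the last joint's range is limited). The gripper opens to 87 mm and grips with 3 to 60 N. Pads are 19 mm wide; open, the fingers measure 117 mm over their backs; the gripper's body (75 mm by 190 mm) begins 51 mm behind the grasp point.
Start: joints at [-1.26, 0.332, -0.065, 1.46, 0.022, 1.35, -0.088], TCP at [204.76, 590.53, 222.576] pointing down, gripper open.
Joint ranges: [-2.6, 2.6], [-0.5, 2.12], [-1.47, 1.34], [0.16, 2.42], [-1.27, 4.41], [0.06, 2.06], [-2.6, 2.6]. Speed limits (rad/s): [2.22, 2.22, 2.79, 2.79, 3.14, 3.14, 3.14].

INTERFACE

Orientations are given as a unit quaternion [x, y, z, w].
In Python, from rig import manip gives the robot as it stands. The module is installed in compiled form; this text tells all that it offers.
- The arm moves only by the tool move_arm, never from a script. Its argument "targets" is a list of rows, each a list of 5 numbers: the shift along the world's x, y, z as a fraction of full scale, then the turn about the world's z as a fraction of full scale, then the opening, from 0 (shut) to 1 (fully open). In form: [[x, y, z, spin, gripper], ...]. A call has 1 to 12 rows; each row shifts and turns the commanded pose from where the row before left it; what a row does not reach is not made up. Full scale, the value 1, is 30 mm for a shift and 5 degrees for a turn. A row lasts 1/8 s, in which the tool goes at most 62.5 mm and 10.7 degrees, less where a joint would pass 70% of its speed; a pose out of reach is approached as far as the arm can. A call with a number of a shift or a turn outside -1 to 1 is refused whole. A call with a gripper value outside its range is refused whole. The fingers move at their own pace and stop on an object; "newtons" is the grip in N (left out, the last holds). Time passes only in rows, so rows that do not move let the fingers close. It gives the time, the measured TCP pose, the force, the opening and the grip force at its end, in the units of the state.
- manip.get_obs(): the state, without advancing time (a new reading comes with each control period).
- manip.snapshot(name): name is "side" or "top" or "wrist"; returns a dict with "pixels" (384x512x3 uint8, red, green, blue), "vfov" (degrees; the focal length in pixels is half the picture's height over the tangent of half this angle, whatever the lens; pixels are square), "cx", "cy" (the principal point, pixels), "xyz" and "attitude" of the camera in the world; the wrist camera has in their place "hand_eye" (4x4, takes a point from camera to tool coordinates, whose origin is the TCP and whose axes are the flange's). Camera axes: x right, y down, z forward; pixel columns grow to the right and rows downward; lengths in mm; the calibration is good to about 2 mm. A picture is of the moment at which its call begins: read the wrist's pose just before it. There is no depth.
- manip.close_job(): hands the job in; it is judged then, once.
The state is a dict: "t": time; "joint_pos": joint angles; "joint_vel": joint speeds; "tau": joint torques, N m; "ee_pos": TCP position; "eef_rot": TCP orientation; "wrist_force": force on the tool from outside, world axes, zero at the start; "moment": the same for the moment, N m; "grip_width": finger opening in mm; "grip_force": force on a finger pad.
Only numpy, scipy, OpenCV 4.12 (cv2) and the standard library are available. Lean on these libraries where they do the work, as an engineer would, in place of code of your own. Each camera call takes 0.05 s, during which the arm holds its last target. There are 200 camera calls.

TASK

Get the sample pots ready for the analyser: stand every pot upright on the tray, each inside a printed ring of its own, and close each with one blue lid, its plug in the pot's mouth, fully seated and level. Put all the lids left over into the grey spare-lid box, and do not disturb the tip box or the two racks.

Things in the scene. Friction and masses are not known exactly. Their poses are not given: they have to be found in the camera images.
- tray: fixed flat aluminium tray 210 x 210 mm, 8 mm thick, no raised edge, printed with four blue rings (74 mm inside, 80 mm outside diameter) in a 2 x 2 grid of 85 mm pitch; origin at the centre of its underside, x and y along its edges, z up
- ring1 (a point): centre of a printed ring, on the tray's top face (8 mm above the bench), at (-42.5, -42.5) mm in the tray's frame
- ring2 (a point): centre of a printed ring, on the tray's top face (8 mm above the bench), at (-42.5, +42.5) mm in the tray's frame
- ring3 (a point): centre of a printed ring, on the tray's top face (8 mm above the bench), at (+42.5, -42.5) mm in the tray's frame
- ring4 (a point): centre of a printed ring, on the tray's top face (8 mm above the bench), at (+42.5, +42.5) mm in the tray's frame
- pot1: open round white sample pot with a red band and an orange cassette lying fixed inside, standing upright on the bench at the start; 56 mm outside diameter, 60 mm tall, wall 3.5 mm (mouth 49 mm inside), about 70 g; origin at the centre of its underside, z up its axis; may be absent (then None)
- pot2: open round white sample pot with a red band and an orange cassette lying fixed inside, standing upright on the bench at the start; 56 mm outside diameter, 60 mm tall, wall 3.5 mm (mouth 49 mm inside), about 70 g; origin at the centre of its underside, z up its axis; may be absent (then None)
- pot3: open round white sample pot with a red band and an orange cassette lying fixed inside, standing upright on the bench at the start; 56 mm outside diameter, 60 mm tall, wall 3.5 mm (mouth 49 mm inside), about 70 g; origin at the centre of its underside, z up its axis; may be absent (then None)
- pot4: open round white sample pot with a red band and an orange cassette lying fixed inside, standing upright on the bench at the start; 56 mm outside diameter, 60 mm tall, wall 3.5 mm (mouth 49 mm inside), about 70 g; origin at the centre of its underside, z up its axis; may be absent (then None)
- lid1: loose round blue lid, about 35 g: flange 64 mm diameter, 6 to 11 mm above the origin; under it a plug 40 mm diameter, 6 mm deep, that drops into a pot's mouth; on top a knob 24 mm diameter, 11 to 33 mm above the origin; origin at the centre of the plug's underside, z up its axis; seated, the flange rests on the rim and the origin is 54 mm above the pot's
- lid2: loose round blue lid, about 35 g: flange 64 mm diameter, 6 to 11 mm above the origin; under it a plug 40 mm diameter, 6 mm deep, that drops into a pot's mouth; on top a knob 24 mm diameter, 11 to 33 mm above the origin; origin at the centre of the plug's underside, z up its axis; seated, the flange rests on the rim and the origin is 54 mm above the pot's
- lid3: loose round blue lid, about 35 g: flange 64 mm diameter, 6 to 11 mm above the origin; under it a plug 40 mm diameter, 6 mm deep, that drops into a pot's mouth; on top a knob 24 mm diameter, 11 to 33 mm above the origin; origin at the centre of the plug's underside, z up its axis; seated, the flange rests on the rim and the origin is 54 mm above the pot's
- lid4: loose round blue lid, about 35 g: flange 64 mm diameter, 6 to 11 mm above the origin; under it a plug 40 mm diameter, 6 mm deep, that drops into a pot's mouth; on top a knob 24 mm diameter, 11 to 33 mm above the origin; origin at the centre of the plug's underside, z up its axis; seated, the flange rests on the rim and the origin is 54 mm above the pot's
- lid5: loose round blue lid, about 35 g: flange 64 mm diameter, 6 to 11 mm above the origin; under it a plug 40 mm diameter, 6 mm deep, that drops into a pot's mouth; on top a knob 24 mm diameter, 11 to 33 mm above the origin; origin at the centre of the plug's underside, z up its axis; seated, the flange rests on the rim and the origin is 54 mm above the pot's
- lidbox: fixed open grey plastic box for spare lids, 130 mm (its x) x 180 mm (its y), 45 mm high, walls and floor 4 mm; origin at the centre of its underside
- lidbox_in (a point): centre of the inner floor of the spare-lid box, 4 mm above the bench; axes as the box
- tipbox: bystander: closed clear pipette-tip box with a blue band, 87 x 127 mm, 59 mm high; origin at the centre of its underside
- rack: bystander: black tube rack, 100 x 126 mm, 33 mm high; origin at the centre of its underside
- tuberack: bystander: white rack of yellow-capped tubes, 100 x 140 mm, 86 mm high with the tubes; origin at the centre of its underside
Not all that is in view belongs to the job. Leave any black or turquoise look-alike of the pot1 alone.

How it is judged:
By the outcome, as a careful person would: the job done as asked, in the order asked, and still so for the second after the job is handed in, with the robot touching nothing.
Of pot1, pot2, pot3, pot4 only 3 to 4 are there at a start; the rules pass over those that are not, and their reading is None.
At some moment in a run one of pot1, pot2, pot3, pot4 may be knocked a few centimetres aside while the robot is not near it.
Once in a run the grip may slacken for a moment while it holds something.
It also fails if it takes over 210 s, if anything falls off the work surface, if the arm or the gripper's body presses on something with over 40 N, if the wrist force passes 120 N, or if a joint passes its speed limit or range.

## Working session

There is one attempt and no reset: what is moved stays moved. The work goes in short steps, Python scripts to look and compute and a tool call to move; the robot and the scene stay as the last step left them, time stands still between calls to the robot, and variables do not carry over. Pictures are saved under pics/ and viewed, at most 14 in all, crops included, and the job is handed in when it is done.

Besides the shell and the picture viewer there is one more tool, called in YAML: its name, and indented under it one key for each argument. move_arm: Moves the arm, as the interface text tells. Shift numbers are shares of 30 mm and turn numbers shares of 5 degrees, none past 1 either way. Its arguments: {"type":"object","properties":{"targets":{"type":"array"},"newtons":{"type":"number"}},"required":["targets"]}

```bash
mkdir -p pics; ls; cat > h.py <<'E'
import numpy as np, cv2
from rig import manip
from scipy.spatial.transform import Rotation as R
def shot(name,save=None):
    o=manip.get_obs(); s=manip.snapshot(name); 
    if save: cv2.imwrite('pics/'+save,cv2.cvtColor(s['pixels'],cv2.COLOR_RGB2BGR))
    f=192/np.tan(np.radians(s['vfov'])/2)
    s['K']=np.array([[f,0,s['cx']],[0,f,s['cy']],[0,0,1]])
    if name=='wrist':
        T=np.eye(4);T[:3,:3]=R.from_quat(o['eef_rot']).as_matrix();T[:3,3]=o['ee_pos']
        s['T']=T@np.array(s['hand_eye'])
    else:
        T=np.eye(4);a=np.array(s['attitude']);T[:3,:3]=a if a.shape==(3,3) else R.from_quat(a).as_matrix();T[:3,3]=s['xyz'];s['T']=T
    return s
def proj(s,P):
    P=np.atleast_2d(P); q=(P-s['T'][:3,3])@s['T'][:3,:3]; q=q@s['K'].T
    return q[:,:2]/q[:,2:]
def back(s,uv,z):
    uv=np.atleast_2d(uv).astype(float); d=np.c_[uv,np.ones(len(uv))]@np.linalg.inv(s['K']).T@s['T'][:3,:3].T
    c=s['T'][:3,3]; return c+d*((z-c[2])/d[:,2])[:,None]
E
python3 - <<'E'
from h import *
for n in ['top','side']:
    s=shot(n,n+'0.png'); print(n,{k:np.round(v,3).tolist() for k,v in s.items() if k not in('pixels','K')})
o=manip.get_obs();print(o)
E
```

```text
pics
top {'vfov': 51.768, 'cx': 264.253, 'cy': 188.636, 'xyz': [358.943, -7.971, 1154.84], 'attitude': [-0.679, 0.726, -0.078, 0.076], 'T': [[-0.065, -0.974, 0.216, 358.943], [-0.998, 0.065, -0.009, -7.971], [-0.005, -0.216, -0.976, 1154.84], [0.0, 0.0, 0.0, 1.0]]}
side {'vfov': 54.451, 'cx': 259.332, 'cy': 198.42, 'xyz': [283.847, -1063.129, 642.323], 'attitude': [0.851, -0.129, 0.066, -0.504], 'T': [[0.958, -0.152, 0.242, 283.847], [-0.286, -0.458, 0.842, -1063.129], [-0.017, -0.876, -0.482, 642.323], [0.0, 0.0, 0.0, 1.0]]}
{'t': 0.1, 'joint_pos': array([-1.25958109,  0.33279784, -0.06471157,  1.46085816,  0.02157451,
        1.34988328, -0.0884962 ]), 'joint_vel': array([ 1.95152521e-04, -1.67526056e-03, -5.56979611e-04, -4.71418060e-04,
       -2.58803529e-04, -4.17786894e-05,  1.17367586e-03]), 'tau': array([ 1.21163532e-03, -6.24549937e+01,  2.46417860e-02, -3.90715098e+01,
       -6.13152841e-02,  3.65329860e-02,  9.13586518e-05]), 'ee_pos': array([204.65711253, 590.17975634, 221.83988557]), 'eef_rot': array([ 1.66119721e-01,  9.86105393e-01, -6.19723119e-04, -9.03912650e-05]), 'wrist_force': array([-0.21024098,  0.50614009, -1.12380387]), 'moment': array([0.0153937 , 0.02610608, 0.05071648]), 'grip_force': 0.0, 'grip_width': 87.07944836607827}
```

View pics/top0.png

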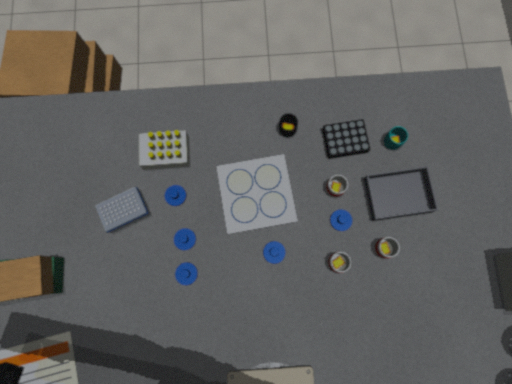

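View pics/side0.png

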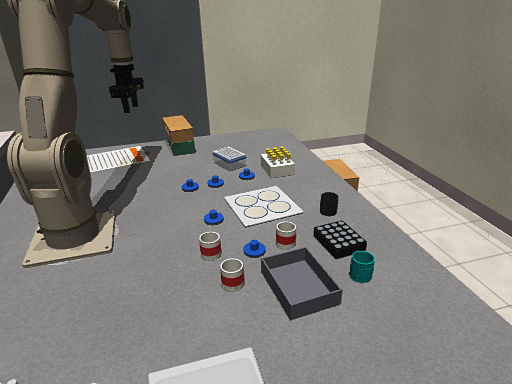

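The top view shows three white, red-banded pots at (338,186), (340,262) and (388,248). There are five blue lids at (175,196), (185,239), (187,274), (274,252) and (341,221). The tray is at (257,194) and the grey box at (400,194). Things that could be mistaken for a pot are the black cup at (288,125) and the turquoise cup at (396,138), and I will leave both alone. The side view confirms the red bands.

```bash
cat >> h.py <<'E'
def circ(c,r,z,n=72):
    t=np.linspace(0,2*np.pi,n,endpoint=False); return np.c_[c[0]+r*np.cos(t),c[1]+r*np.sin(t),np.full(n,z)]
def sil(s,c,segs):
    m=np.zeros((384,512),np.uint8)
    for r0,z0,r1,z1 in segs:
        p=np.r_[proj(s,circ(c,r0,z0)),proj(s,circ(c,r1,z1))]
        cv2.fillConvexPoly(m,cv2.convexHull(np.round(p*16).astype(np.int32)),1,shift=4)
    return m
LID=[(20,0,20,6),(32,6,32,11),(12,11,12,33)]; POT=[(28,0,28,60)]
def blue(s):
    h=cv2.cvtColor(s['pixels'],cv2.COLOR_RGB2HSV); return ((h[...,0]>103)&(h[...,0]<128)&(h[...,1]>150)&(h[...,2]>60)).astype(np.uint8)
def potmask(s):  # red / white / orange, against grey bench
    p=s['pixels'].astype(int); h=cv2.cvtColor(s['pixels'],cv2.COLOR_RGB2HSV).astype(int)
    red=(h[...,1]>110)&((h[...,0]<35)|(h[...,0]>170))&(h[...,2]>60)
    wh=(p.min(-1)>125)
    return (red|wh).astype(np.uint8)
def fit(s,mask,c0,segs,z0=0):
    from scipy.optimize import minimize
    sg=[(a,b+z0,c,d+z0) for a,b,c,d in segs]
    u=proj(s,[c0[0],c0[1],z0+20])[0].astype(int); k=max(30,int(75*s['K'][0,0]/np.linalg.norm(s['T'][:3,3]-[c0[0],c0[1],0])))
    w=np.zeros((384,512),np.uint8); cv2.circle(w,tuple(int(x) for x in u),k,1,-1)
    g=lambda m:cv2.GaussianBlur(m.astype(np.float32),(0,0),1.2)
    M=g(mask&w); f=lambda c:((g(sil(s,c,sg))-M)**2).sum()
    r=minimize(f,c0,method='Nelder-Mead',options=dict(initial_simplex=np.array(c0)+[[0,0],[8,0],[0,8]],xatol=.1,fatol=.01))
    return np.round(r.x,1), round(r.fun/ (sil(s,r.x,sg).sum()),3)
E
python3 - <<'E'
from h import *
s=shot('top'); side=shot('side')
for uv in [(175,196),(185,239),(187,274),(274,252),(341,221)]:
    c=back(s,uv,12)[0,:2]; a=fit(s,blue(s),c,LID); print('lid',a,fit(side,blue(side),a[0],LID))
for uv in [(338,186),(340,262),(388,248)]:
    c=back(s,uv,40)[0,:2]; a=fit(s,potmask(s),c,POT); print('pot',a,fit(side,potmask(side),a[0],POT))
h=cv2.cvtColor(s['pixels'],cv2.COLOR_RGB2HSV)
# tray + box quads
g=s['pixels'].min(-1); m=(g>135).astype(np.uint8); n,l,st,ce=cv2.connectedComponentsWithStats(cv2.morphologyEx(m,cv2.MORPH_CLOSE,np.ones((7,7))))
i=l[215,257] or l[194,257]; cn=max(cv2.findContours((l==i).astype(np.uint8),0,2)[0],key=cv2.contourArea)
for z,c in [(8,cn)]:
    P=back(s,c[:,0],z)[:,:2].astype(np.float32); print('tray',cv2.minAreaRect(P))
ring=((h[...,1]>50)&(h[...,0]>95)&(h[...,0]<130)).astype(np.uint8)
for uv in [(239,182),(268,176),(245,209),(273,204)]: print('ring guess',back(s,uv,8)[0,:2].round(1))
q=[(364,177),(429,169),(436,209),(374,220)]; print('box',back(s,q,45)[:,:2].round(1))
E
```

```text
lid (array([610.1, 245.9]), np.float64(0.048)) (array([607.8, 251.7]), np.float64(0.265))
lid (array([479.3, 222.3]), np.float64(0.139)) (array([478.7, 226.2]), np.float64(0.626))
lid (array([382.4, 219.2]), np.float64(0.165)) (array([380.7, 221.7]), np.float64(0.441))
lid (array([425.2, -33.5]), np.float64(0.043)) (array([424.2, -30.6]), np.float64(0.049))
lid (array([ 505. , -234.7]), np.float64(0.046)) (array([ 504.8, -232.3]), np.float64(0.037))
pot (array([ 597.1, -223.3]), np.float64(0.643)) (array([ 558.5, -190.9]), np.float64(1.856))
pot (array([ 387.1, -199.8]), np.float64(0.545)) (array([ 435. , -207.7]), np.float64(2.459))
pot (array([ 421.5, -336.9]), np.float64(0.659)) (array([ 450.7, -375.2]), np.float64(1.751))
tray ((601.7423706054688, 7.419425964355469), (204.79345703125, 204.1748046875), 6.551048278808594)
ring guess [637.7  55.2]
ring guess [650.4 -32.3]
ring guess [555.2  41.8]
ring guess [564.6 -41.3]
box [[ 619.5 -307.9]
 [ 630.7 -498.5]
 [ 513.  -500.1]
 [ 493.4 -321.1]]
```

```bash
python3 - <<'E'
import cv2
a=cv2.imread('pics/top0.png')[105:285,210:445]
cv2.imwrite('pics/crop0.png',cv2.resize(a,None,fx=3.2,fy=3.2,interpolation=cv2.INTER_CUBIC))
E
```

```text
(no output)
```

View pics/crop0.png

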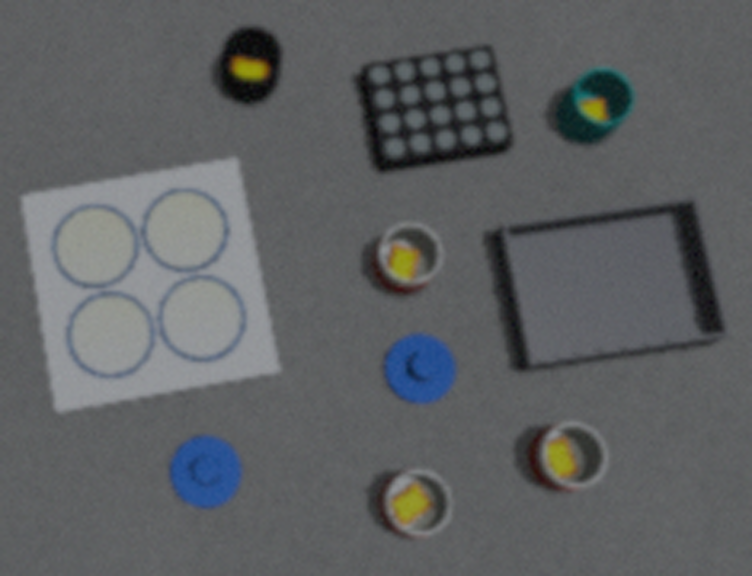

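The crop shows the three white, red-banded pots with rims at crop (411,254), (418,503) and (573,455). The turquoise and black cups are clearly different. The tray corners are at crop (20,197), (238,158), (280,373) and (57,412).

```bash
python3 - <<'E'
from h import *
s=shot('top')
f=lambda L:np.array(L)/3.2+[210,105]-0.34
print('pots',back(s,f([(411,254),(418,503),(573,455)]),60)[:,:2].round(1))
t=back(s,f([(20,197),(238,158),(280,373),(57,412)]),8)[:,:2];print('tray',t.round(1),t.mean(0),np.linalg.norm(np.roll(t,-1,0)-t,axis=1))
d=t[0]-t[3]; print(np.degrees(np.arctan2(d[1],d[0])), np.degrees(np.arctan2(*(t[0]-t[1])[[1,0]]))-90)
r=back(s,f([(95,246),(186,230),(202,318),(111,335)]),8)[:,:2];print('rings',r.round(1),r.mean(0),np.linalg.norm(np.roll(r,-1,0)-r,axis=1))
b=back(s,f([(487,230),(692,203),(724,338),(520,370)]),45)[:,:2];print('box',b.round(1),b.mean(0),np.linalg.norm(np.roll(b,-1,0)-b,axis=1))
w=shot('wrist');print(w['hand_eye'],w['vfov'],w['cx'],w['cy']);print(R.from_quat(manip.get_obs()['eef_rot']).as_matrix().round(3))
E
```

```text
pots [[ 600.4 -228.1]
 [ 383.8 -211.1]
 [ 415.3 -347.8]]
tray [[ 691.1  122. ]
 [ 715.5  -85.4]
 [ 509.1 -107.9]
 [ 487.    96.4]] [600.68813586   6.26167777] [208.76584732 207.68660778 205.52871419 205.6630034 ]
7.140779955761225 6.725121929266095
rings [[639.1  54. ]
 [648.8 -31.6]
 [564.5 -40.6]
 [554.3  43.7]] [601.66676222   6.39433009] [86.16866569 84.72585408 85.00909414 85.44124332]
box [[ 621.3 -301.9]
 [ 634.  -490. ]
 [ 509.3 -499.2]
 [ 492.9 -315.8]] [ 564.39152069 -401.72190674] [188.52311895 125.01530573 184.1517917  129.12402038]
[[ 1.02258198e-03 -9.62330814e-01 -2.71879309e-01  7.33462065e+01]
 [ 9.99998513e-01  6.06505531e-04  1.61439832e-03  6.65909785e-02]
 [-1.38868894e-03 -2.71880555e-01  9.62330003e-01 -1.62322336e+02]
 [ 0.00000000e+00  0.00000000e+00  0.00000000e+00  1.00000000e+00]] 62.08391095657173 251.52034508034444 194.19400248748647
[[-0.945  0.328 -0.   ]
 [ 0.328  0.945 -0.   ]
 [-0.    -0.    -1.   ]]
```

move_arm:
  targets:
    - [0.68,-0.94,0,-0.33,1]
    - [0.68,-0.94,0,-0.33,1]
    - [0.68,-0.94,0,-0.33,1]
    - [0.68,-0.94,0,-0.33,1]
    - [0.68,-0.94,0,-0.33,1]
    - [0.68,-0.94,0,-0.33,1]
    - [0.68,-0.94,0,-0.33,1]
    - [0.68,-0.94,0,-0.33,1]
    - [0.68,-0.94,0,-0.33,1]
    - [0.68,-0.94,0,-0.33,1]
    - [0.68,-0.94,0,-0.33,1]
    - [0.68,-0.94,0,-0.33,1]
  newtons: 20

```text
t: 1.8
ee_pos: [450.6, 250.1, 222.6]
eef_rot: [0.334, 0.943, 0.0, 0.0]
wrist_force: [-0.7, -0.5, -0.3]
grip_width: 86.8
grip_force: 0.0
```

move_arm:
  targets:
    - [0,-1,0,0,1]
    - [0,-1,0,0,1]
    - [0,-1,0,0,1]
    - [0,-1,0,0,1]
    - [0,-1,0,0,1]
    - [0,-1,0,0,1]
    - [0,-1,0,0,1]
    - [0,-1,0,0,1]
    - [0,-1,0,0,1]
    - [0,-1,0,0,1]
    - [0,-1,0,0,1]
    - [0,-1,0,0,1]

```text
t: 3.3
ee_pos: [449.1, -109.9, 222.6]
eef_rot: [0.334, 0.943, 0.0, 0.0]
wrist_force: [0.7, -0.1, 1.1]
grip_width: 86.9
grip_force: 0.0
```

move_arm:
  targets:
    - [0,-1,0,0,1]
    - [-0.6,-0.7,0,0,1]
    - [-0.6,-0.7,0,0,1]
    - [-0.6,-0.6,0,0,1]
    - [0,0,0,0,1]
    - [0,0,0,0,1]

```text
t: 4.05
ee_pos: [395.7, -197.4, 222.7]
eef_rot: [0.333, 0.943, 0.0, 0.0]
wrist_force: [0.7, -0.9, 0.1]
grip_width: 86.7
grip_force: 0.0
```

```bash
python3 - <<'E'
from h import *
w=shot('wrist','w1.png');print(w['T'].round(3))
print(proj(w,[[384,-211,60],[415,-348,60]]))
o=manip.get_obs();print(o['ee_pos'],R.from_quat(o['eef_rot']).as_matrix()[:,1],o['joint_pos'])
E
```

```text
[[ 6.27000e-01  7.49000e-01  2.13000e-01  3.38577e+02]
 [ 7.79000e-01 -6.04000e-01 -1.68000e-01 -1.51158e+02]
 [ 3.00000e-03  2.72000e-01 -9.62000e-01  3.85024e+02]
 [ 0.00000e+00  0.00000e+00  0.00000e+00  1.00000e+00]]
[[233.27926984 176.82574807]
 [157.88323422 271.57013692]]
[ 395.80899849 -197.21070356  222.64332123] [6.27312548e-01 7.78767455e-01 4.66580729e-04] [-0.39557317 -0.14952612  0.70184883  1.94453048  0.09922769  1.3125669
  1.16805421]
```

View pics/w1.png

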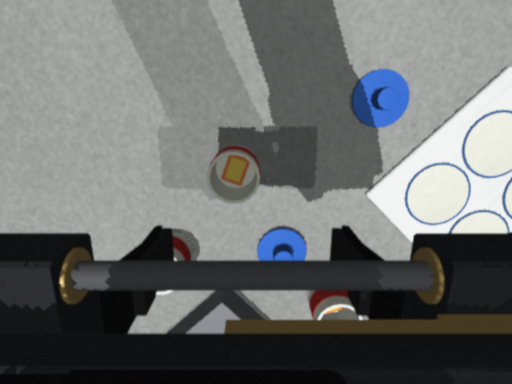

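The pot rim at (234,177) sits where I predicted it, so the coordinates hold. Next I grasp pot B.

move_arm:
  targets:
    - [-0.39,-0.46,-0.5,0,1]
    - [0,0,-1,0,1]
    - [0,0,-1,0,1]
    - [0,0,-1,0,1]
    - [0,0,-1,0,1]
    - [0,0,-1,0,1]
    - [0,0,-1,0,1]
    - [0,0,-0.25,0,1]
    - [0,0,0,0,0]
    - [0,0,0,0,0]
    - [0,0,0,0,0]
    - [0,0,0,0,0]
  newtons: 25

```text
t: 5.6
ee_pos: [384.3, -211.7, 20.5]
eef_rot: [0.333, 0.943, 0.0, 0.001]
wrist_force: [-0.2, -0.4, 0.2]
grip_width: 55.1
grip_force: 0.4
```

move_arm:
  targets:
    - [0,0,0,0,0]
    - [0,0,0,0,0]
    - [0,0,0.7,0,0]
    - [0,0,1,0,0]
    - [0,0,1,0,0]
    - [0.3,0.3,0.8,0,0]

```text
t: 6.35
ee_pos: [392.6, -203.1, 126.2]
eef_rot: [0.334, 0.943, 0.0, 0.0]
wrist_force: [-0.2, -0.1, -0.2]
grip_width: 54.6
grip_force: 25.0
```

move_arm:
  targets:
    - [0.8,0.8,0,0,0]
    - [0.8,0.8,0,0,0]
    - [0.8,0.8,0,0,0]
    - [0.8,0.8,0,0,0]
    - [0.8,0.8,0,0,0]
    - [0.8,0.8,0,0,0]
    - [0.8,0.8,0,0,0]
    - [0.8,0.8,0,0,0]
    - [0.8,0.8,0,0,0]
    - [0.8,0.8,0,0,0]
    - [0.17,0.54,0,0,0]
    - [0,0,0,0,0]

```text
t: 7.85
ee_pos: [637.4, 54.6, 124.6]
eef_rot: [0.332, 0.943, -0.0, -0.0]
wrist_force: [0.9, 0.6, -1.1]
grip_width: 54.7
grip_force: 25.0
```

move_arm:
  targets:
    - [0,0,-1,0,0]
    - [0,0,-1,0,0]
    - [0,0,-0.8,0,0]
    - [0,0,-0.25,0,0]
    - [0,0,-0.12,0,0]
    - [0,0,0,0,0]

```text
t: 8.6
ee_pos: [638.3, 53.3, 30.8]
eef_rot: [0.333, 0.943, 0.0, 0.0]
wrist_force: [0.2, -0.8, -0.6]
grip_width: 54.5
grip_force: 25.0
```

move_arm:
  targets:
    - [0,0,-0.06,0,0]
    - [0,0,0,0,0]
    - [0,0,0,0,1]
    - [0,0,0,0,1]
    - [0,0,0,0,1]
    - [0,0,0.6,0,1]
    - [0,0,1,0,1]
    - [0,0,1,0,1]
    - [0,0,1,0,1]
    - [-0.4,-0.7,1,0,1]
    - [-0.53,-0.96,1,0,1]

```text
t: 9.98
ee_pos: [610.0, 3.7, 198.4]
eef_rot: [0.333, 0.943, 0.0, 0.001]
wrist_force: [1.2, -0.8, 0.1]
grip_width: 86.9
grip_force: 0.0
```

move_arm:
  targets:
    - [-0.53,-0.96,0,0,1]
    - [-0.53,-0.96,0,0,1]
    - [-0.53,-0.96,0,0,1]
    - [-0.53,-0.96,0,0,1]
    - [-0.53,-0.96,0,0,1]
    - [-0.53,-0.96,0,0,1]
    - [-0.53,-0.96,0,0,1]
    - [-0.53,-0.96,0,0,1]
    - [-0.53,-0.96,0,0,1]
    - [-0.53,-0.96,0,0,1]
    - [0,0,0,0,1]
    - [0,0,0,0,1]

```text
t: 11.48
ee_pos: [451.5, -283.8, 196.8]
eef_rot: [0.333, 0.943, 0.0, 0.0]
wrist_force: [0.1, -0.7, -0.2]
grip_width: 87.1
grip_force: 0.0
```

```bash
cat > chk.py <<'E'
from h import *
import sys
def drift(s,ref,pts):
    for n,(x,y) in pts.items():
        x0,y0=x-11,y-11; t=ref[y0:y0+23,x0:x0+23]; k=16
        S=s[max(0,y0-k):y0+23+k,x0-k:x0+23+k]; r=cv2.matchTemplate(S,t,cv2.TM_CCOEFF_NORMED); _,v,_,l=cv2.minMaxLoc(r)
        print(n,round(v,2),(l[0]-k,l[1]-min(k,y0)))
if __name__=='__main__':
    s=shot('top',sys.argv[1]); ref=cv2.cvtColor(cv2.imread('pics/top0.png'),cv2.COLOR_BGR2RGB)
    drift(s['pixels'],ref,dict(A=(338,186),C=(388,248),L1=(175,196),L2=(185,239),L3=(187,274),L4=(274,252),L5=(341,221)))
    print(manip.get_obs()['t'],manip.get_obs()['ee_pos'].round(1))
E
python3 chk.py top1.png; python3 -c "
from h import *
w=shot('wrist','w2.png');print(proj(w,[[415,-348,60],[600,-228,60],[505,-235,11],[638.5,53.5,68]]))"
```

```text
A 1.0 (0, 0)
C 0.63 (-1, 0)
L1 0.99 (0, 0)
L2 0.99 (0, 0)
L3 0.99 (0, 0)
L4 0.97 (0, 0)
L5 0.47 (0, 1)
11.525 [ 451.7 -283.4  196.6]
[[175.19821275 195.16717431]
 [382.14974145 259.15264491]
 [313.89202745 182.51334219]
 [678.20583236 113.40058502]]
```

View pics/w2.png

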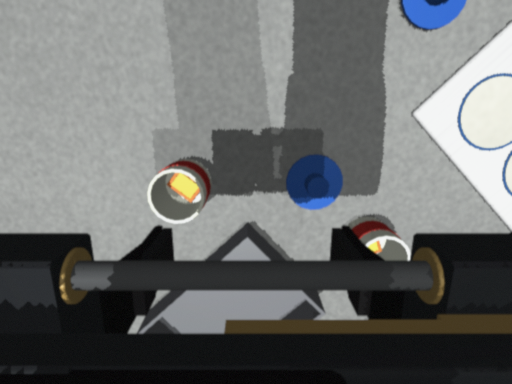

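The pot C rim is at (179.5,193) against the predicted (175,195), a few mm off, so I recompute from this closer view.

```bash
python3 -c "
from h import *
w=shot('wrist');print(back(w,[[179.5,193.5],[314,181.5]],60)[0],back(w,[[314,181.5]],11))"
```

```text
[ 416.41460083 -343.41242789   60.        ] [[ 504.05249204 -234.0506551    11.        ]]
```

move_arm:
  targets:
    - [-0.6,-1,0,0,1]
    - [-0.58,-1,-0.4,0,1]
    - [0,0,-1,0,1]
    - [0,0,-1,0,1]
    - [0,0,-1,0,1]
    - [0,0,-1,0,1]
    - [0,0,-1,0,1]
    - [0,0,-0.46,0,1]
    - [0,0,0,0,0]
    - [0,0,0,0,0]
    - [0,0,0,0,0]
    - [0,0,0,0,0]

```text
t: 13.12
ee_pos: [416.0, -344.5, 21.0]
eef_rot: [0.333, 0.943, 0.0, 0.001]
wrist_force: [0.6, -0.8, 0.3]
grip_width: 54.8
grip_force: 0.2
```

move_arm:
  targets:
    - [0,0,0,0,0]
    - [0,0,0,0,0]
    - [0,0,0.7,0,0]
    - [0,0,1,0,0]
    - [0,0,1,0,0]
    - [0,0,1,0,0]

```text
t: 13.88
ee_pos: [415.5, -344.1, 132.3]
eef_rot: [0.333, 0.943, 0.0, -0.0]
wrist_force: [0.5, 1.2, -1.8]
grip_width: 54.5
grip_force: 25.0
```

move_arm:
  targets:
    - [0.7,0.95,0,0,0]
    - [0.7,0.95,0,0,0]
    - [0.7,0.95,0,0,0]
    - [0.7,0.95,0,0,0]
    - [0.7,0.95,0,0,0]
    - [0.7,0.95,0,0,0]
    - [0.7,0.95,0,0,0]
    - [0.7,0.95,0,0,0]
    - [0.7,0.95,0,0,0]
    - [0.7,0.95,0,0,0]
    - [0.7,0.95,0,0,0]
    - [0,0,0,0,0]

```text
t: 15.38
ee_pos: [647.6, -27.1, 130.6]
eef_rot: [0.331, 0.944, 0.0, -0.0]
wrist_force: [-0.5, -1.0, 0.3]
grip_width: 54.7
grip_force: 25.0
```

move_arm:
  targets:
    - [0,0,-1,0,0]
    - [0,0,-1,0,0]
    - [0,0,-1,0,0]
    - [0,0,-0.25,0,0]
    - [0,0,-0.08,0,0]
    - [0,0,0,0,0]

```text
t: 16.12
ee_pos: [647.3, -31.0, 32.6]
eef_rot: [0.333, 0.943, 0.0, 0.001]
wrist_force: [-0.3, 0.5, -0.6]
grip_width: 54.0
grip_force: 25.0
```

move_arm:
  targets:
    - [0,0,-0.08,0,0]
    - [0,0,-0.04,0,0]
    - [0,0,0,0,0]
    - [0,0,0,0,1]
    - [0,0,0,0,1]
    - [0,0,0,0,1]
    - [0,0,0.5,0,1]
    - [0,0,1,0,1]
    - [0,0,1,0,1]
    - [0,0,1,0,1]
    - [-0.2,-0.7,1,0,1]
    - [-0.4,-0.9,1,0,1]

```text
t: 17.62
ee_pos: [628.7, -78.8, 194.9]
eef_rot: [0.333, 0.943, 0.0, 0.0]
wrist_force: [-0.2, -0.6, 0.9]
grip_width: 86.9
grip_force: 0.0
```

move_arm:
  targets:
    - [-0.4,-0.95,0,0,1]
    - [-0.4,-0.95,0,0,1]
    - [-0.4,-0.95,0,0,1]
    - [-0.4,-0.95,0,0,1]
    - [0,0,0,0,1]
    - [0,0,0,0,1]

```text
t: 18.38
ee_pos: [581.1, -192.1, 193.5]
eef_rot: [0.333, 0.943, 0.0, 0.0]
wrist_force: [-0.2, 1.1, -0.2]
grip_width: 87.2
grip_force: 0.0
```

```bash
python3 chk.py top2.png; python3 -c "
from h import *
w=shot('wrist','w3.png');print(proj(w,[[600.4,-228,60],[648,-31,68],[505,-235,11]]),manip.get_obs()['ee_pos'])
a=cv2.imread('pics/top2.png')[105:285,210:445]; a=cv2.resize(a,(502,384)); b=cv2.imread('pics/w3.png')[:,:298]
cv2.imwrite('pics/m3.png',np.hstack([a,b]))"
```

```text
A 0.22 (-13, -4)
C 0.26 (-14, 13)
L1 0.99 (0, 0)
L2 0.99 (0, 0)
L3 0.98 (0, 0)
L4 0.56 (0, 0)
L5 0.13 (-9, -3)
18.425 [ 581.2 -191.6  193.2]
[[233.9328431  221.31873911]
 [438.10279307 133.20842937]
 [174.5261604  144.04601773]] [ 581.25234486 -191.48629403  193.08548637]
```

View pics/m3.png

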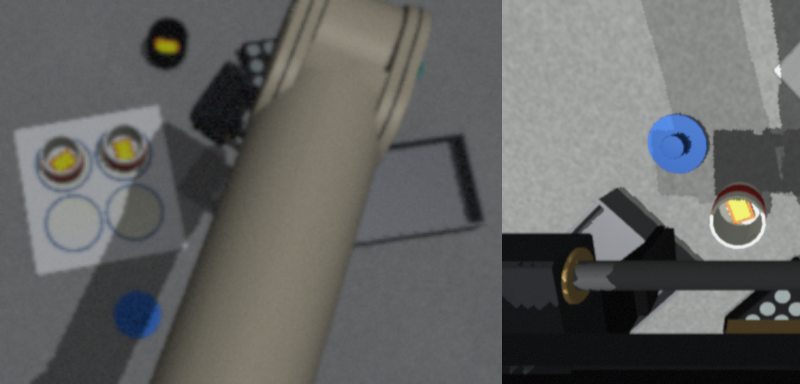

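Both pots stand inside their rings. The pot A rim is at wrist pixel (238,221), about 4 px right of the prediction, so I correct for that.

move_arm:
  targets:
    - [0.4,-0.6,0,0,1]
    - [0.32,-0.52,-0.4,0,1]
    - [0,0,-1,0,1]
    - [0,0,-1,0,1]
    - [0,0,-1,0,1]
    - [0,0,-1,0,1]
    - [0,0,-1,0,1]
    - [0,0,-0.35,0,1]
    - [0,0,0,0,0]
    - [0,0,0,0,0]
    - [0,0,0,0,0]
    - [0,0,0,0,0]

```text
t: 19.98
ee_pos: [602.5, -226.6, 21.0]
eef_rot: [0.333, 0.943, 0.0, 0.0]
wrist_force: [-0.5, -0.8, 0.5]
grip_width: 55.0
grip_force: 0.3
```

move_arm:
  targets:
    - [0,0,0,0,0]
    - [0,0,0,0,0]
    - [0,0,0.7,0,0]
    - [0,0,1,0,0]
    - [0,0,1,0,0]
    - [0,0,1,0,0]

```text
t: 20.72
ee_pos: [602.2, -226.5, 133.5]
eef_rot: [0.333, 0.943, 0.0, 0.0]
wrist_force: [-0.3, 0.9, -0.3]
grip_width: 54.7
grip_force: 25.0
```

move_arm:
  targets:
    - [-0.18,0.88,0,0,0]
    - [-0.18,0.88,0,0,0]
    - [-0.18,0.88,0,0,0]
    - [-0.18,0.88,0,0,0]
    - [-0.18,0.88,0,0,0]
    - [-0.18,0.88,0,0,0]
    - [-0.18,0.88,0,0,0]
    - [0,0,0,0,0]
    - [0,0,-1,0,0]
    - [0,0,-1,0,0]
    - [0,0,-1,0,0]
    - [0,0,0,0,0]

```text
t: 22.22
ee_pos: [563.2, -42.7, 40.4]
eef_rot: [0.334, 0.943, -0.001, -0.001]
wrist_force: [0.1, 0.7, 0.4]
grip_width: 54.7
grip_force: 25.0
```

move_arm:
  targets:
    - [0,0,-0.28,0,0]
    - [0,0,-0.08,0,0]
    - [0,0,0,0,0]
    - [0,0,0,0,1]
    - [0,0,0,0,1]
    - [0,0,0,0,1]
    - [0,0,0.6,0,1]
    - [0,0,1,0,1]
    - [0,0,1,0,1]
    - [0,0,1,0,1]
    - [-0.6,0.1,1,0,1]
    - [-1,0.1,0.6,0,1]

```text
t: 23.72
ee_pos: [516.9, -36.1, 189.0]
eef_rot: [0.334, 0.943, 0.0, 0.001]
wrist_force: [-0.7, -0.5, 0.2]
grip_width: 87.1
grip_force: 0.0
```

move_arm:
  targets:
    - [-1,0.1,0,0,1]
    - [-1,0,0,0,1]
    - [-0.6,0,0,0,1]
    - [0,0,0,0,1]
    - [0,0,0,0,1]

```text
t: 24.35
ee_pos: [439.2, -32.7, 187.2]
eef_rot: [0.333, 0.943, 0.0, 0.0]
wrist_force: [0.1, 0.4, 0.4]
grip_width: 86.9
grip_force: 0.0
```

```bash
python3 -c "
from h import *
s=shot('top','top3.png');w=shot('wrist','w4.png');o=manip.get_obs();print(proj(w,[[425,-33,11]]),o['ee_pos'],o['joint_pos'].round(2))
print(fit(w,blue(w),[425,-33],LID))
a=cv2.imread('pics/top3.png')[105:285,210:445]; a=cv2.resize(a,(502,384)); b=cv2.imread('pics/w4.png')[:,:298]
cv2.imwrite('pics/m4.png',np.hstack([a,b]))"
```

```text
[[242.02486156 164.63512665]] [439.08773104 -32.75346141 186.80904232] [-0.79 -0.12  0.73  2.    0.09  1.23  0.79]
(array([425.3, -33.6]), np.float64(0.036))
```

View pics/m4.png

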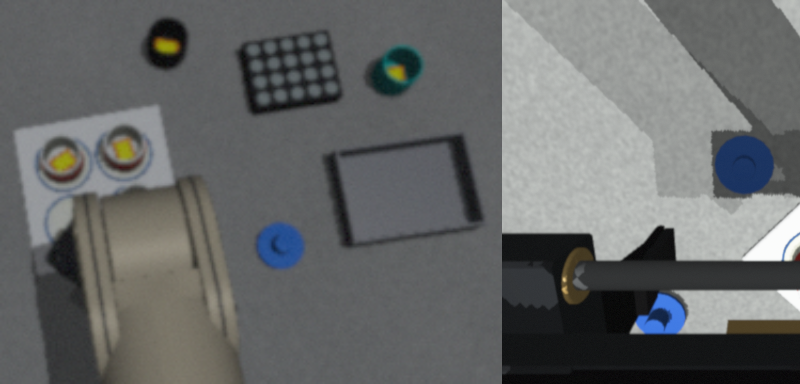

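Lid 4 fits at (425.3,-33.6) in both cameras, and the racks and box are undisturbed. Next I grip its knob.

move_arm:
  targets:
    - [-0.46,-0.03,0,0,0.7]
    - [0,0,-0.8,0,0.7]
    - [0,0,-1,0,0.7]
    - [0,0,-1,0,0.7]
    - [0,0,-1,0,0.7]
    - [0,0,-1,0,0.7]
    - [0,0,-0.7,0,0.7]
    - [0,0,-0.17,0,0.7]
    - [0,0,-0.06,0,0.7]
    - [0,0,0,0,0.7]

```text
t: 25.7
ee_pos: [425.3, -33.5, 15.3]
eef_rot: [0.333, 0.943, 0.0, 0.0]
wrist_force: [-0.1, 0.5, -0.2]
grip_width: 60.7
grip_force: 0.0
```

move_arm:
  targets:
    - [0,0,0,0,0]
    - [0,0,0,0,0]
    - [0,0,0,0,0]
    - [0,0,0,0,0]
    - [0,0,0,0,0]
    - [0,0,0,0,0]
    - [0,0,0.4,0,0]
    - [0,0,1,0,0]
    - [0,0,1,0,0]
    - [0,0,1,0,0]
    - [0,0,1,0,0]
    - [0,0,0,0,0]

```text
t: 27.2
ee_pos: [426.0, -33.5, 149.0]
eef_rot: [0.333, 0.943, 0.002, 0.002]
wrist_force: [-0.1, -0.4, -1.7]
grip_width: 23.2
grip_force: 25.0
```

```bash
python3 -c "
from h import *
o=manip.get_obs();w=shot('wrist','w5.png');print(o['ee_pos'],o['grip_width'],o['grip_force'])
# pot rims on tray, predicted
print(proj(w,[[564,-41.5,68],[648,-31,68],[638.5,53.5,68]]))
p=o['ee_pos'];z=p[2]-15.3
print(fit(w,blue(w),p[:2],LID,z),proj(w,[[p[0],p[1],z+8]]))"
```

```text
[426.04841019 -33.52485562 149.04202549] 23.1531399880487 25.000061988830566
[[340.15326578 319.89996273]
 [399.7380012  372.74478452]
 [474.96270488 317.79517528]]
(array([427.2, -33.5]), np.float64(0.396)) [[250.27637333 237.06435252]]
```

View pics/w5.png

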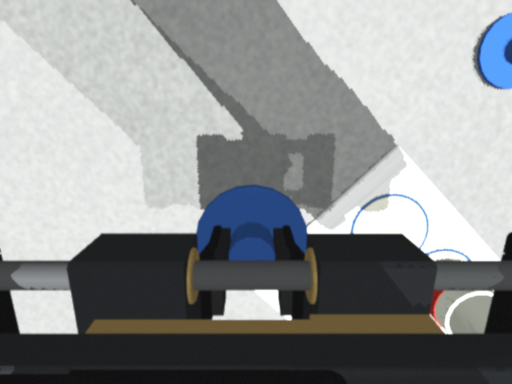

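The lid is held centrally and level. Now I hover beside the near pot and locate its rim automatically.

move_arm:
  targets:
    - [0.98,-0.22,0,0,0]
    - [0.98,-0.22,0,0,0]
    - [0.98,-0.22,0,0,0]
    - [0.98,-0.22,0,0,0]
    - [0.98,-0.22,0.2,0,0]
    - [0.98,-0.22,0.2,0,0]
    - [0,0,0,0,0]
    - [0,0,0,0,0]

```text
t: 28.25
ee_pos: [600.0, -73.5, 157.7]
eef_rot: [0.334, 0.943, -0.001, -0.001]
wrist_force: [-0.2, 0.3, -0.5]
grip_width: 23.2
grip_force: 25.0
```

```bash
cat >> h.py <<'E'
def rim(s,c0,z=68,rng=10):
    g=cv2.GaussianBlur(s['pixels'].max(-1).astype(np.float32),(0,0),0.8); best=[]
    def ring(c,r):
        p=proj(s,circ(c,r,z,90)).astype(np.float32); return cv2.remap(g,p[:,0].reshape(1,-1),p[:,1].reshape(1,-1),cv2.INTER_LINEAR)[0]
    for step,R_ in ((2,rng),(.5,2)):
        best=max((np.mean(np.tanh((ring((x,y),26.2)-ring((x,y),22.5))/40)),x,y) for x in np.arange(c0[0]-R_,c0[0]+R_+.01,step) for y in np.arange(c0[1]-R_,c0[1]+R_+.01,step)); c0=best[1:]
    return np.round(best,2)
E
python3 -c "
from h import *
o=manip.get_obs();w=shot('wrist','w6.png');print(o['ee_pos'],o['grip_width']);r=rim(w,[563.5,-42]);print(r,proj(w,[r[1],r[2],68]))
t=shot('top');print(rim(t,[648,-31]),rim(t,[638.5,53.5]),rim(t,[563.5,-42]))
s=shot('side');print(rim(s,[648,-31]),rim(s,[638.5,53.5]),rim(s,[563.5,-42]))
im=cv2.imread('pics/w6.png')
for q in proj(w,circ(r[1:],26.2,68)):cv2.circle(im,tuple(int(v) for v in q.round()),0,(0,0,255),-1)
cv2.imwrite('pics/w6b.png',im)"
```

```text
[599.95888944 -73.45273873 157.70165301] 23.205630969970215
[  0.63 565.   -41.  ] [[254.86137975 138.67851508]]
[ 2.0e-02  6.6e+02 -1.9e+01] [1.80e-01 6.41e+02 5.35e+01] [-1.000e-02  5.545e+02 -3.600e+01]
[ 1.700e-01  6.495e+02 -3.050e+01] [1.300e-01 6.425e+02 6.550e+01] [ 2.90e-01  5.66e+02 -3.95e+01]
```

View pics/w6b.png

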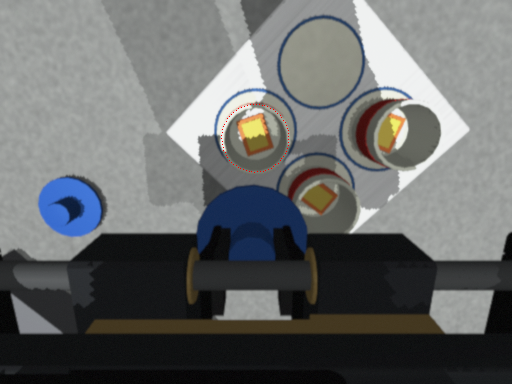

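The fitted circle lies on the rim at (255,139), which puts the pot at (565,-41), upright in its ring. Next I place the lid.

move_arm:
  targets:
    - [-0.6,0.55,0,0,0]
    - [-0.57,0.53,0,0,0]
    - [0,0,0,0,0]
    - [0,0,-1,0,0]
    - [0,0,-1,0,0]
    - [0,0,-0.2,0,0]
    - [0,0,0,0,0]
    - [0,0,0,0,0]

```text
t: 29.4
ee_pos: [566.8, -40.9, 93.9]
eef_rot: [0.333, 0.943, 0.0, 0.001]
wrist_force: [-0.7, -0.2, -0.7]
grip_width: 23.3
grip_force: 25.0
```

move_arm:
  targets:
    - [-0.05,0,0,0,0]
    - [0,0,-0.2,0,0]
    - [0,0,-0.2,0,0]
    - [0,0,-0.1,0,0]
    - [0,0,-0.06,0,0]
    - [0,0,0,0,0]

```text
t: 30.15
ee_pos: [564.7, -40.8, 76.8]
eef_rot: [0.333, 0.943, 0.0, 0.0]
wrist_force: [-5.2, 1.3, 12.8]
grip_width: 23.2
grip_force: 25.0
```

Contact comes at the predicted seated height, so I release and go to lid 5.

move_arm:
  targets:
    - [0,0,0.02,0,0]
    - [0,0,0,0,0.7]
    - [0,0,0,0,0.7]
    - [0,0,0,0,0.7]
    - [0,0,0.4,0,0.7]
    - [0,0,1,0,0.7]
    - [0,0,1,0,0.7]
    - [0,0,1,0,0.7]
    - [-0.2,-0.7,0.6,0,0.7]
    - [-0.3,-0.98,0,0,0.7]
    - [-0.3,-0.98,0,0,0.7]
    - [-0.3,-0.98,0,0,0.7]

```text
t: 31.65
ee_pos: [530.2, -152.3, 196.7]
eef_rot: [0.334, 0.943, 0.0, -0.0]
wrist_force: [-0.0, 0.6, 0.1]
grip_width: 60.7
grip_force: 0.0
```

move_arm:
  targets:
    - [-0.3,-0.98,0,0,0.7]
    - [-0.3,-0.98,0,0,0.7]
    - [0,0,0,0,0.7]
    - [0,0,0,0,0.7]

```text
t: 32.15
ee_pos: [513.1, -208.9, 196.5]
eef_rot: [0.333, 0.943, 0.0, -0.0]
wrist_force: [0.6, 0.8, 0.8]
grip_width: 61.0
grip_force: 0.0
```

```bash
python3 -c "
from h import *
o=manip.get_obs();w=shot('wrist','w7.png');print(o['ee_pos']);print(fit(w,blue(w),[504.5,-234],LID))
t=shot('top','top4.png');s=shot('side','side4.png')
print(fit(t,blue(t),[565,-41],LID,62),fit(s,blue(s),[565,-41],LID,62),rim(t,[648,-31]),rim(t,[638.5,53.5]))
print(fit(t,blue(t),[610,246],LID),fit(t,blue(t),[479,222],LID),fit(t,blue(t),[382,219],LID))"
```

```text
[ 513.11794995 -208.90121065  196.502097  ]
(array([ 505.6, -234.9]), np.float64(0.042))
(array([564.4, -40.3]), np.float64(0.044)) (array([563.5, -37.7]), np.float64(0.083)) [ 2.700e-01  6.515e+02 -3.250e+01] [2.40e-01 6.41e+02 5.35e+01]
(array([611. , 246.5]), np.float64(0.052)) (array([479.4, 221.9]), np.float64(0.134)) (array([382.6, 218.8]), np.float64(0.168))
```

move_arm:
  targets:
    - [-0.25,-0.87,0,0,0.7]
    - [0,0,-1,0,0.7]
    - [0,0,-1,0,0.7]
    - [0,0,-1,0,0.7]
    - [0,0,-1,0,0.7]
    - [0,0,-1,0,0.7]
    - [0,0,-0.8,0,0.7]
    - [0,0,-0.17,0,0.7]
    - [0,0,-0.06,0,0.7]
    - [0,0,0,0,0.7]
    - [0,0,0,0,0.7]

```text
t: 33.67
ee_pos: [506.5, -234.9, 16.4]
eef_rot: [0.333, 0.943, 0.0, 0.001]
wrist_force: [-0.2, 0.9, -0.0]
grip_width: 60.9
grip_force: 0.0
```

move_arm:
  targets:
    - [0,0,0,0,0]
    - [0,0,0,0,0]
    - [0,0,0,0,0]
    - [0,0,0,0,0]
    - [0,0,0,0,0]
    - [0,0,0,0,0]

```text
t: 34.42
ee_pos: [505.9, -234.8, 15.6]
eef_rot: [0.333, 0.943, 0.0, -0.0]
wrist_force: [0.4, -0.8, 0.1]
grip_width: 23.1
grip_force: 25.0
```

move_arm:
  targets:
    - [0,0,0.4,0,0]
    - [0,0,1,0,0]
    - [0,0,1,0,0]
    - [0,0,1,0,0]
    - [0,0,1,0,0]
    - [0.3,0.3,0.5,0,0]
    - [0.9,0.9,0,0,0]
    - [0.9,0.9,0,0,0]
    - [0.9,0.9,0,0,0]
    - [0.9,0.9,0,0,0]
    - [0.9,0.9,0,0,0]
    - [0.9,0.7,0,0,0]

```text
t: 35.92
ee_pos: [678.0, -66.9, 161.8]
eef_rot: [0.332, 0.943, 0.0, -0.001]
wrist_force: [1.2, -0.2, -0.2]
grip_width: 23.2
grip_force: 25.0
```

move_arm:
  targets:
    - [0.43,0.23,0,0,0]
    - [0,0,0,0,0]
    - [0,0,0,0,0]

```text
t: 36.3
ee_pos: [689.3, -63.4, 162.3]
eef_rot: [0.334, 0.943, -0.0, -0.0]
wrist_force: [-0.4, -0.6, 0.2]
grip_width: 23.2
grip_force: 25.0
```

```bash
python3 -c "
from h import *
o=manip.get_obs();w=shot('wrist','w8.png');print(o['ee_pos'],o['grip_width']);print(rim(w,[649,-31]),rim(w,[640,53.5]));p=o['ee_pos']
print(fit(w,blue(w),p[:2],LID,p[2]-15.6))"
```

```text
[689.29766087 -63.38020699 162.33587122] 23.24727111935257
[  0.71 648.   -30.5 ] [  0.7 639.5  54. ]
(array([688.9, -62.2]), np.float64(0.382))
```

move_arm:
  targets:
    - [-0.7,0.55,0,0,0]
    - [-0.68,0.55,0,0,0]
    - [0,0,0,0,0]
    - [0,0,-1,0,0]
    - [0,0,-1,0,0]
    - [0,0,-0.3,0,0]
    - [0,0,0,0,0]
    - [0,0,0,0,0]
    - [0,0,0,0,0]

```text
t: 37.48
ee_pos: [649.0, -30.0, 94.6]
eef_rot: [0.333, 0.943, 0.0, 0.001]
wrist_force: [-0.3, 0.2, -1.3]
grip_width: 23.4
grip_force: 25.0
```

move_arm:
  targets:
    - [-0.02,0,0,0,0]
    - [0,0,-0.2,0,0]
    - [0,0,-0.2,0,0]
    - [0,0,-0.1,0,0]
    - [0,0,-0.04,0,0]
    - [0,0,0,0,0]

```text
t: 38.22
ee_pos: [647.9, -29.9, 77.7]
eef_rot: [0.333, 0.943, 0.0, -0.0]
wrist_force: [-1.8, -0.2, 3.8]
grip_width: 23.1
grip_force: 25.0
```

move_arm:
  targets:
    - [0,0,0.02,0,0]
    - [0,0,0,0,0.7]
    - [0,0,0,0,0.7]
    - [0,0,0,0,0.7]
    - [0,0,0.4,0,0.7]
    - [0,0,1,0,0.7]
    - [0,0,1,0,0.7]
    - [0,0,1,0,0.7]
    - [-0.3,0.5,0.6,0,0.7]
    - [-0.6,0.9,0,0,0.7]
    - [-0.6,0.9,0,0,0.7]
    - [-0.6,0.9,0,0,0.7]

```text
t: 39.72
ee_pos: [584.4, 66.7, 198.9]
eef_rot: [0.333, 0.943, 0.0, 0.0]
wrist_force: [0.8, -0.3, 0.7]
grip_width: 61.4
grip_force: 0.0
```

move_arm:
  targets:
    - [-0.6,0.9,0,0,0.7]
    - [-0.6,0.9,0,0,0.7]
    - [-0.6,0.9,0,0,0.7]
    - [-0.6,0.9,0,0,0.7]
    - [-0.6,0.9,0,0,0.7]
    - [0,0,0,0,0.7]
    - [0,0,0,0,0.7]

```text
t: 40.6
ee_pos: [495.4, 200.4, 198.6]
eef_rot: [0.334, 0.943, 0.0, 0.0]
wrist_force: [0.0, -0.4, -0.9]
grip_width: 60.8
grip_force: 0.0
```

```bash
python3 -c "
from h import *
o=manip.get_obs();w=shot('wrist','w9.png');print(o['ee_pos']);print(fit(w,blue(w),[479.4,222],LID),proj(w,[479.4,222,11]))
t=shot('top','top5.png');s=shot('side','side5.png')
print(fit(t,blue(t),[648,-30.5],LID,62),fit(s,blue(s),[648,-30.5],LID,62))"
```

```text
[495.38794941 200.40418829 198.58666032]
(array([480. , 221.6]), np.float64(0.041)) [[256.64053044 149.13822599]]
(array([646.8, -28.9]), np.float64(0.332)) (array([647.3, -28.1]), np.float64(0.622))
```

move_arm:
  targets:
    - [-0.53,0.7,0,0,0.7]
    - [0,0,-1,0,0.7]
    - [0,0,-1,0,0.7]
    - [0,0,-1,0,0.7]
    - [0,0,-1,0,0.7]
    - [0,0,-1,0,0.7]
    - [0,0,-0.85,0,0.7]
    - [0,0,-0.17,0,0.7]
    - [0,0,-0.08,0,0.7]
    - [0,0,0,0,0.7]
    - [0,0,0,0,0.7]

```text
t: 42.12
ee_pos: [479.4, 222.4, 15.7]
eef_rot: [0.333, 0.943, 0.001, 0.0]
wrist_force: [-0.3, -0.1, 0.1]
grip_width: 61.3
grip_force: 0.0
```

move_arm:
  targets:
    - [0,0,0,0,0]
    - [0,0,0,0,0]
    - [0,0,0,0,0]
    - [0,0,0,0,0]
    - [0,0,0,0,0]
    - [0,0,0,0,0]

```text
t: 42.88
ee_pos: [479.0, 222.1, 15.0]
eef_rot: [0.333, 0.943, 0.0, 0.0]
wrist_force: [0.6, 0.3, 0.8]
grip_width: 23.4
grip_force: 25.0
```

move_arm:
  targets:
    - [0,0,0.4,0,0]
    - [0,0,1,0,0]
    - [0,0,1,0,0]
    - [0,0,1,0,0]
    - [0,0,1,0,0]
    - [0.3,-0.3,0.5,0,0]
    - [0.9,-0.9,0,0,0]
    - [0.9,-0.9,0,0,0]
    - [0.9,-0.9,0,0,0]
    - [0.9,-0.9,0,0,0]
    - [0.9,-0.9,0,0,0]
    - [0.9,-0.9,0,0,0]

```text
t: 44.38
ee_pos: [650.9, 49.2, 161.5]
eef_rot: [0.333, 0.943, -0.0, -0.0]
wrist_force: [-0.1, 1.5, -0.4]
grip_width: 23.2
grip_force: 25.0
```

move_arm:
  targets:
    - [0.9,-0.9,0,0,0]
    - [0.1,-0.1,0,0,0]
    - [0,0,0,0,0]
    - [0,0,0,0,0]

```text
t: 44.88
ee_pos: [679.6, 22.2, 161.8]
eef_rot: [0.333, 0.943, 0.0, -0.0]
wrist_force: [0.1, 0.4, -0.2]
grip_width: 23.0
grip_force: 25.0
```

```bash
python3 -c "
from h import *
o=manip.get_obs();w=shot('wrist','w10.png');print(o['ee_pos'],o['grip_width']);print(rim(w,[639.5,54]));p=o['ee_pos']
print(fit(w,blue(w),p[:2],LID,p[2]-15),proj(w,[647.5,-29.5,75]))"
```

```text
[679.55380275  22.18968122 161.83916904] 23.016972527224205
[  0.74 637.5   54.5 ]
(array([673.4,  23.1]), np.float64(0.405)) [[176.88793018 206.7099369 ]]
```

View pics/w10.png

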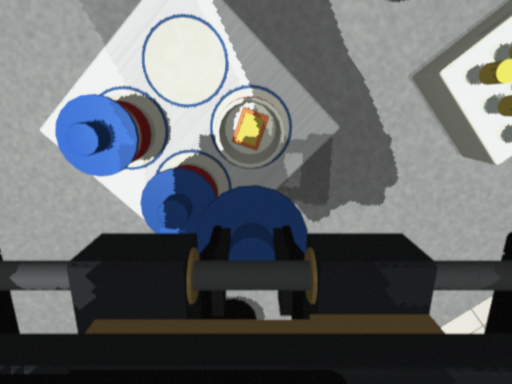

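Both lidded pots look level, and the third pot's mouth is at (250,128). Next I place the third lid.

move_arm:
  targets:
    - [-0.7,0.55,0,0,0]
    - [-0.7,0.52,0,0,0]
    - [0,0,0,0,0]
    - [0,0,-1,0,0]
    - [0,0,-1,0,0]
    - [0,0,-0.3,0,0]
    - [0,0,0,0,0]
    - [0,0,0,0,0]
    - [0,0,0,0,0]

```text
t: 46.05
ee_pos: [638.6, 53.2, 94.0]
eef_rot: [0.333, 0.943, 0.0, 0.001]
wrist_force: [-0.6, -0.3, -0.4]
grip_width: 23.4
grip_force: 25.0
```

move_arm:
  targets:
    - [-0.01,0.03,0,0,0]
    - [0,0,-0.2,0,0]
    - [0,0,-0.2,0,0]
    - [0,0,-0.1,0,0]
    - [0,0,-0.05,0,0]
    - [0,0,0,0,0]

```text
t: 46.8
ee_pos: [637.8, 54.0, 77.1]
eef_rot: [0.333, 0.943, 0.0, 0.0]
wrist_force: [-2.0, 0.4, 6.2]
grip_width: 23.3
grip_force: 25.0
```

move_arm:
  targets:
    - [0,0,0.02,0,0]
    - [0,0,0,0,0.7]
    - [0,0,0,0,0.7]
    - [0,0,0,0,0.7]
    - [0,0,0.4,0,0.7]
    - [0,0,1,0,0.7]
    - [0,0,1,0,0.7]
    - [0,0,1,0,0.7]
    - [-0.1,0.4,0.6,0.5,0.7]
    - [-0.13,0.9,0,1,0.7]
    - [-0.13,0.9,0,1,0.7]
    - [-0.13,0.9,0,1,0.7]

```text
t: 48.3
ee_pos: [621.8, 150.4, 195.9]
eef_rot: [0.182, 0.983, -0.0, -0.001]
wrist_force: [0.8, -0.0, 0.6]
grip_width: 61.0
grip_force: 0.0
```

move_arm:
  targets:
    - [-0.13,0.9,0,1,0.7]
    - [-0.13,0.9,0,1,0.7]
    - [-0.13,0.9,0,1,0.7]
    - [0,0,0,1,0.7]
    - [0,0,0,0.5,0.7]
    - [0,0,0,0,0.7]
    - [0,0,0,0,0.7]

```text
t: 49.18
ee_pos: [610.9, 228.9, 196.6]
eef_rot: [-0.01, 1.0, -0.0, -0.0]
wrist_force: [0.8, -0.7, -0.6]
grip_width: 60.9
grip_force: 0.0
```

```bash
python3 -c "
from h import *
o=manip.get_obs();w=shot('wrist','w11.png');print(o['ee_pos'],o['joint_pos'].round(2),R.from_quat(o['eef_rot']).as_matrix()[:,1]);print(fit(w,blue(w),[611,246.4],LID),proj(w,[611,246.4,11]))
t=shot('top','top6.png');s=shot('side','side6.png')
for c in [(565,-41),(647.5,-30),(637.8,54)]: print(fit(t,blue(t),c,LID,62),fit(s,blue(s),c,LID,62))"
```

```text
[610.88280989 228.8630797  196.64340986] [-0.92  0.47  0.69  1.45 -0.3   1.33  1.37] [-1.95337387e-02  9.99809194e-01 -9.29707478e-05]
(array([611., 247.]), np.float64(0.034)) [[267.12127557 173.00350799]]
(array([565.3, -40.2]), np.float64(0.434)) (array([565.9, -39.1]), np.float64(1.346))
(array([646.5, -29. ]), np.float64(0.621)) (array([646.6, -20.7]), np.float64(1.064))
(array([638. ,  53.9]), np.float64(0.347)) (array([639.6,  47.5]), np.float64(1.735))
```

View pics/w11.png

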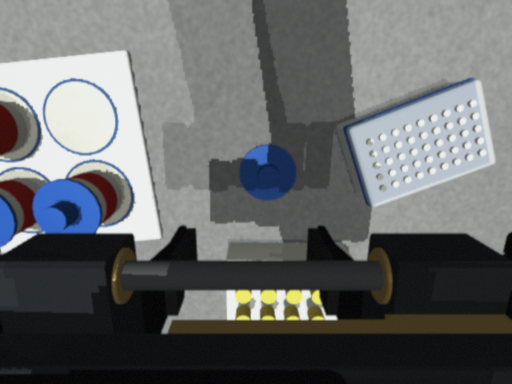

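Lid 1 is at (267,172). The tuberack is beyond it and the tip box is to the right, so I check the clearances before descending.

```bash
python3 -c "
from h import *
w=shot('wrist');print(back(w,[[270,290]],86),back(w,[[280,243]],0),back(w,[[280,262]],50),back(w,[[350,130],[375,205]],59))
s=cv2.imread('pics/side6.png')[130:260,170:350];cv2.imwrite('pics/s6.png',cv2.resize(s,None,fx=4,fy=4,interpolation=cv2.INTER_CUBIC))"
```

```text
[[711.57238091 248.42787856  86.        ]] [[700.74756536 265.15580793   0.        ]] [[700.18287398 260.78790188  50.        ]] [[559.17710694 318.62798232  59.        ]
 [631.41188473 350.89810134  59.        ]]
```

View pics/s6.png

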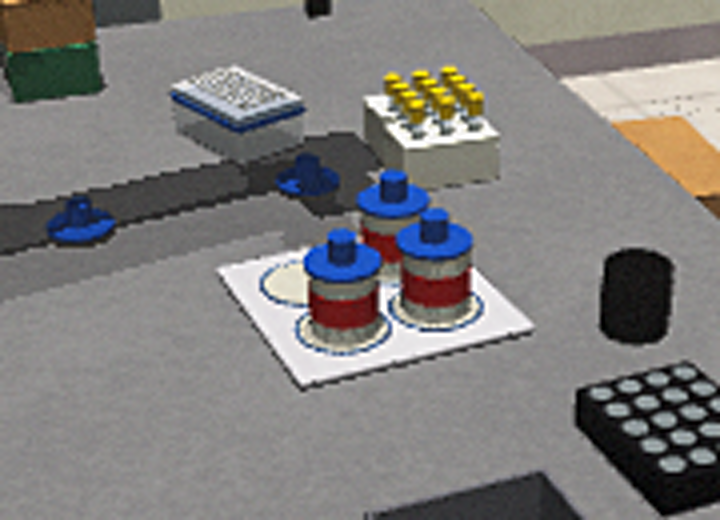

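All three pots are closed and level in their rings. The tuberack edge is at x≈700 and the gripper body ends at about 648, so it is clear. Next I grip lid 1.

move_arm:
  targets:
    - [0,0.6,0,0,0.6]
    - [0,0,-1,0,0.6]
    - [0,0,-1,0,0.6]
    - [0,0,-1,0,0.6]
    - [0,0,-1,0,0.6]
    - [0,0,-1,0,0.6]
    - [0,0,-0.8,0,0.6]
    - [0,0,-0.17,0,0.6]
    - [0,0,-0.06,0,0.6]
    - [0,0,0,0,0.6]
    - [0,0,0,0,0.6]

```text
t: 50.75
ee_pos: [611.7, 246.5, 17.1]
eef_rot: [-0.009, 1.0, 0.0, 0.001]
wrist_force: [-0.6, 0.4, -0.7]
grip_width: 52.4
grip_force: 0.0
```

move_arm:
  targets:
    - [0,0,0,0,0]
    - [0,0,0,0,0]
    - [0,0,0,0,0]
    - [0,0,0,0,0]
    - [0,0,0,0,0]
    - [0,0,0.4,0,0]
    - [0,0,1,0,0]
    - [0,0,1,0,0]
    - [0,0,1,0,0]
    - [0,0,1,0,0]
    - [0,0,1,0,0]
    - [0,0,0.6,0,0]

```text
t: 52.25
ee_pos: [611.8, 246.1, 198.5]
eef_rot: [-0.009, 1.0, 0.001, 0.001]
wrist_force: [-0.0, -0.9, -1.1]
grip_width: 23.3
grip_force: 25.0
```

move_arm:
  targets:
    - [-0.06,-1,0,0,0]
    - [-0.06,-1,0,0,0]
    - [-0.06,-1,0,0,0]
    - [-0.06,-1,0,0,0]
    - [-0.06,-1,0,0,0]
    - [-0.06,-1,0,0,0]
    - [-0.06,-1,0,0,0]
    - [-0.06,-1,0,0,0]
    - [-0.06,-1,0,0,0]
    - [-0.06,-1,0,0,0]
    - [-0.06,-1,0,0,0]
    - [-0.06,-1,0,0,0]

```text
t: 53.75
ee_pos: [589.3, -114.8, 196.2]
eef_rot: [-0.009, 1.0, 0.0, -0.0]
wrist_force: [1.1, 0.8, -1.1]
grip_width: 23.0
grip_force: 25.0
```

move_arm:
  targets:
    - [-0.06,-1,0,0,0]
    - [-0.06,-1,0,0,0]
    - [-0.06,-1,0,0,0]
    - [-0.06,-1,0,0,0]
    - [-0.06,-1,0,0,0]
    - [-0.06,-1,0,0,0]
    - [-0.06,-1,0,0,0]
    - [-0.06,-1,0,0,0]
    - [-0.06,-1,0,0,0]
    - [-0.1,-0.9,0,0,0]
    - [0,0,0,0,0]
    - [0,0,0,0,0]

```text
t: 55.25
ee_pos: [570.8, -410.0, 196.0]
eef_rot: [-0.01, 1.0, 0.0, -0.0]
wrist_force: [0.4, 0.1, -0.2]
grip_width: 23.3
grip_force: 25.0
```

```bash
python3 -c "
from h import *
o=manip.get_obs();w=shot('wrist','w12.png');print(o['ee_pos'],o['grip_width'],o['joint_pos'].round(2))
c=np.array([564.4,-401.7]);print(proj(w,[[621.3,-301.9,45],[634,-490,45],[509.3,-499.2,45],[492.9,-315.8,45]]))"
```

```text
[ 570.77021613 -410.04433525  195.98935307] 23.30964959588106 [ 0.06  0.63  0.81  1.29 -0.44  1.4   2.43]
[[352.93735697 228.3484748 ]
 [174.61199085 236.28931022]
 [159.0144538  114.95522384]
 [352.77195281 101.10097659]]
```

View pics/w12.png

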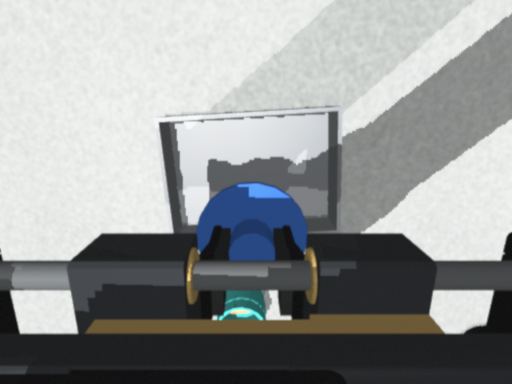

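```bash
python3 -c "
from h import *
w=shot('wrist');b=back(w,[[159,118],[341,107]],45)[:,:2];print(b,np.linalg.norm(b[0]-b[1]))
d=(b[1]-b[0])/np.linalg.norm(b[1]-b[0]);n=np.array([d[1],-d[0]]);c=b.mean(0)+65*n;print(d,n,c,'far',c-42*d,'near',c+42*d)"
```

```text
[[ 512.52708784 -498.99464286]
 [ 498.74308156 -325.97672205]] 173.56612501033553
[-0.07941645  0.99684153] [0.99684153 0.07941645] [ 570.42978385 -407.32361291] far [ 573.76527494 -449.19095697] near [ 567.09429276 -365.45626884]
```

move_arm:
  targets:
    - [0,0,0,-0.8,0]
    - [0,0,0,-0.8,0]
    - [0,0,0,-0.8,0]
    - [0,0,0,-0.8,0]
    - [0,0,0,-0.8,0]
    - [0,0,0,0,0]

```text
t: 56.1
ee_pos: [571.0, -409.8, 196.2]
eef_rot: [0.163, 0.987, 0.0, 0.0]
wrist_force: [0.1, -0.0, -0.6]
grip_width: 23.2
grip_force: 25.0
```

```bash
python3 -c "
from h import *
o=manip.get_obs();print(o['joint_pos'].round(2),o['ee_pos'])"
```

```text
[ 0.02  0.65  0.88  1.3  -0.49  1.41  2.11] [ 571.04019041 -409.7854862   196.20417857]
```

move_arm:
  targets:
    - [0,-0.6,0,0,0]
    - [0,-0.54,0,0,0]
    - [0,0,-1,0,0]
    - [0,0,-1,0,0]
    - [0,0,-1,0,0]
    - [0,0,-1,0,0]
    - [0,0,-1,0,0]
    - [0,0,-0.6,0,0]
    - [0,0,0,0,0]
    - [0,0,0,0,0]

```text
t: 57.35
ee_pos: [570.9, -445.7, 29.5]
eef_rot: [0.164, 0.986, -0.0, 0.001]
wrist_force: [0.1, 0.2, 0.3]
grip_width: 23.1
grip_force: 25.0
```

move_arm:
  targets:
    - [0,0,-0.2,0,0]
    - [0,0,-0.06,0,0]
    - [0,0,0,0,0]
    - [0,0,0,0,0.48]
    - [0,0,0,0,0.48]
    - [0,0,0,0,0.48]
    - [0,0,0.5,0,0.48]
    - [0,0,1,0,0.48]
    - [0,0,1,0,0.48]
    - [0,0,1,0,0.48]
    - [0,0,1,0,0.48]
    - [0,0,1,0,0.48]

```text
t: 58.85
ee_pos: [570.4, -445.3, 187.7]
eef_rot: [0.165, 0.986, -0.0, 0.0]
wrist_force: [0.4, -0.1, -0.3]
grip_width: 41.6
grip_force: 0.0
```

move_arm:
  targets:
    - [-0.28,1,0,0,0.6]
    - [-0.28,1,0,0,0.6]
    - [-0.28,1,0,0,0.6]
    - [-0.28,1,0,0,0.6]
    - [-0.28,1,0,0,0.6]
    - [-0.28,1,0,0,0.6]
    - [-0.28,1,0,0,0.6]
    - [-0.28,1,0,0,0.6]
    - [-0.28,1,0,0,0.6]
    - [-0.28,1,0,0,0.6]
    - [-0.28,1,0,0,0.6]
    - [-0.28,1,0,0,0.6]

```text
t: 60.35
ee_pos: [469.4, -84.6, 186.2]
eef_rot: [0.165, 0.986, 0.001, 0.0]
wrist_force: [0.5, 1.0, 0.2]
grip_width: 52.2
grip_force: 0.0
```

move_arm:
  targets:
    - [-0.28,1,0,0,0.6]
    - [-0.28,1,0,0,0.6]
    - [-0.28,1,0,0,0.6]
    - [-0.28,1,0,0,0.6]
    - [-0.28,1,0,0,0.6]
    - [-0.28,1,0,0,0.6]
    - [-0.28,1,0,0,0.6]
    - [-0.28,1,0,0,0.6]
    - [-0.28,1,0,0,0.6]
    - [-0.28,0.7,0,0,0.6]
    - [0,0,0,0,0.6]
    - [0,0,0,0,0.6]

```text
t: 61.85
ee_pos: [386.2, 205.0, 185.9]
eef_rot: [0.165, 0.986, 0.0, 0.0]
wrist_force: [0.7, 0.6, -0.8]
grip_width: 52.2
grip_force: 0.0
```

```bash
python3 -c "
from h import *
o=manip.get_obs();w=shot('wrist','w13.png');print(o['ee_pos'],o['joint_pos'].round(2));print(fit(w,blue(w),[382.5,219],LID))
t=shot('top','top7.png');print(fit(t,blue(t),[571,-446],LID,4))"
```

```text
[386.20733255 205.01218166 185.86001624] [-1.15 -0.1   0.53  2.    0.05  1.23  0.6 ]
(array([382.6, 219.3]), np.float64(0.039))
(array([ 570. , -442.5]), np.float64(0.048))
```

The lid sits in the box at (570,-443). Now the last lid.

move_arm:
  targets:
    - [-0.12,0.48,0,0,0.6]
    - [0,0,-1,0,0.6]
    - [0,0,-1,0,0.6]
    - [0,0,-1,0,0.6]
    - [0,0,-1,0,0.6]
    - [0,0,-1,0,0.6]
    - [0,0,-0.45,0,0.6]
    - [0,0,-0.17,0,0.6]
    - [0,0,-0.06,0,0.6]
    - [0,0,0,0,0.6]
    - [0,0,0,0,0.6]

```text
t: 63.32
ee_pos: [382.4, 220.7, 15.6]
eef_rot: [0.164, 0.986, 0.001, 0.0]
wrist_force: [-0.4, 0.8, 0.2]
grip_width: 52.5
grip_force: 0.0
```

move_arm:
  targets:
    - [0,0,0,0,0]
    - [0,0,0,0,0]
    - [0,0,0,0,0]
    - [0,0,0,0,0]
    - [0,0,0,0,0]
    - [0,0,0.4,0,0]
    - [0,0,1,0,0]
    - [0,0,1,0,0]
    - [0,0,1,0,0]
    - [0,0,1,0,0]
    - [0,0,1,0,0]
    - [0,0,0.6,0,0]

```text
t: 64.82
ee_pos: [382.5, 220.3, 197.2]
eef_rot: [0.165, 0.986, 0.001, 0.001]
wrist_force: [0.5, 0.1, -0.6]
grip_width: 23.5
grip_force: 25.0
```

move_arm:
  targets:
    - [0.3,-0.98,0,0,0]
    - [0.3,-0.98,0,0,0]
    - [0.3,-0.98,0,0,0]
    - [0.3,-0.98,0,0,0]
    - [0.3,-0.98,0,0,0]
    - [0.3,-0.98,0,0,0]
    - [0.3,-0.98,0,0,0]
    - [0.3,-0.98,0,0,0]
    - [0.3,-0.98,0,0,0]
    - [0.3,-0.98,0,0,0]
    - [0.3,-0.98,0,0,0]
    - [0.3,-0.98,0,0,0]

```text
t: 66.32
ee_pos: [490.2, -133.4, 195.7]
eef_rot: [0.164, 0.986, 0.001, 0.0]
wrist_force: [0.4, 0.4, -0.3]
grip_width: 23.2
grip_force: 25.0
```

move_arm:
  targets:
    - [0.3,-0.98,0,0,0]
    - [0.3,-0.98,0,0,0]
    - [0.3,-0.98,0,0,0]
    - [0.3,-0.98,0,0,0]
    - [0.3,-0.98,0,0,0]
    - [0.3,-0.98,0,0,0]
    - [0.35,-0.98,0,0,0]
    - [0.35,-0.98,0,0,0]
    - [0,0,0,0,0]
    - [0,0,0,0,0]

```text
t: 67.58
ee_pos: [565.0, -367.1, 195.3]
eef_rot: [0.164, 0.986, 0.0, -0.0]
wrist_force: [0.3, -0.0, -0.6]
grip_width: 23.4
grip_force: 25.0
```

move_arm:
  targets:
    - [0,0,-1,0,0]
    - [0,0,-1,0,0]
    - [0,0,-1,0,0]
    - [0,0,-1,0,0]
    - [0,0,-1,0,0]
    - [0,0,-0.6,0,0]
    - [0,0,0,0,0]
    - [0,0,0,0,0]

```text
t: 68.58
ee_pos: [565.7, -367.9, 28.3]
eef_rot: [0.164, 0.986, -0.0, 0.001]
wrist_force: [0.2, -0.4, -0.0]
grip_width: 23.1
grip_force: 25.0
```

move_arm:
  targets:
    - [0,0,-0.16,0,0]
    - [0,0,-0.04,0,0]
    - [0,0,0,0,0]
    - [0,0,0,0,0.48]
    - [0,0,0,0,0.48]
    - [0,0,0,0,0.48]
    - [0,0,0.5,0,0.48]
    - [0,0,1,0,0.48]
    - [0,0,1,0,0.48]
    - [0,0,1,0,0.48]
    - [0,0,1,0,0.48]
    - [0,0,1,0,0.48]

```text
t: 70.08
ee_pos: [564.9, -367.9, 188.2]
eef_rot: [0.165, 0.986, -0.0, 0.0]
wrist_force: [0.0, 0.9, 0.3]
grip_width: 41.8
grip_force: 0.0
```

move_arm:
  targets:
    - [-0.5,0.95,0,0,0.6]
    - [-0.5,0.95,0,0,0.6]
    - [-0.5,0.95,0,0,0.6]
    - [-0.5,0.95,0,0,0.6]
    - [-0.3,0.95,0,0,0.6]
    - [0,0.95,0,0,0.6]
    - [0,0.95,0,0,0.6]
    - [0,0.95,0,0,0.6]
    - [0,0.95,0,0,0.6]
    - [0,0.95,0,0,0.6]
    - [0,0.95,0,0,0.6]
    - [0,0.95,0,0,0.6]

```text
t: 71.58
ee_pos: [496.1, -25.2, 186.8]
eef_rot: [0.165, 0.986, 0.001, 0.0]
wrist_force: [0.7, -0.3, 0.1]
grip_width: 51.7
grip_force: 0.0
```

move_arm:
  targets:
    - [0,0.95,0,0,0.6]
    - [0,0.95,0,0,0.6]
    - [0,0.95,0,0,0.6]
    - [0,0.95,0,0,0.6]
    - [0,0.95,0,0,0.6]
    - [0,0.95,0,0,0.6]
    - [0,0.95,0,0,0.6]
    - [0,0.95,0,0,0.6]
    - [0,0,0,0,0.6]

```text
t: 72.7
ee_pos: [495.7, 205.2, 185.9]
eef_rot: [0.163, 0.987, -0.0, 0.0]
wrist_force: [0.1, -0.0, 0.1]
grip_width: 51.8
grip_force: 0.0
```

```bash
python3 -c "
from h import *
t=shot('top','top8.png');s=shot('side','side8.png');print(manip.get_obs()['ee_pos'])
for c,z in [((570,-442),4),((565,-368),4),((565,-41),62),((647.5,-30),62),((637.8,54),62)]: print(fit(t,blue(t),c,LID,z))
a=cv2.resize(cv2.imread('pics/top8.png')[100:290,120:445],(400,234));b=cv2.resize(cv2.imread('pics/side8.png')[130:320,170:370],None,fx=2,fy=2)
m=np.zeros((380,800,3),np.uint8);m[:234,:400]=a;m[:,400:]=b;cv2.imwrite('pics/m8.png',m)"
```

```text
[496.16656617 202.26956373 185.9705488 ]
(array([ 569.2, -443.4]), np.float64(0.487))
(array([ 564.9, -367.5]), np.float64(0.569))
(array([564.9, -40.1]), np.float64(0.427))
(array([646.5, -29. ]), np.float64(0.625))
(array([642.7,  53.8]), np.float64(0.351))
```

View pics/m8.png

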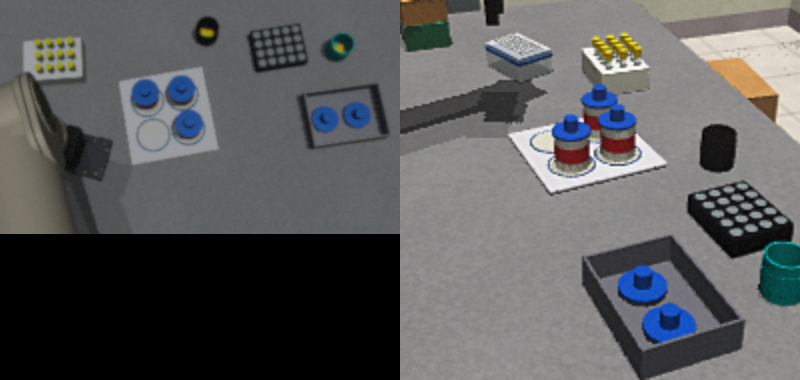

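Three pots stand closed in their rings, both spares are in the box, and the bystanders are untouched. One fit moved by 5 mm, so I recheck it with a neighbour-free mask before handing in.

```bash
python3 - <<'E'
from h import *
from scipy.optimize import minimize
C=[(565,-41),(647.5,-30),(638,54)]
g=lambda m:cv2.GaussianBlur(m.astype(np.float32),(0,0),1)
for n in ['top','side']:
    s=shot(n); B=g(blue(s)&(cv2.dilate(sum(sil(s,c,[(a,b+62,d,e+62) for a,b,d,e in LID[1:]]) for c in C).clip(0,1).astype(np.uint8),np.ones((9,9)))))
    def f(v): return ((g(sum(sil(s,v[2*i:2*i+2],[(a,b+62,d,e+62) for a,b,d,e in LID[1:]]) for i in range(3))>0)-B)**2).sum()
    x0=np.ravel(C); r=minimize(f,x0,method='Powell',options=dict(xtol=.1)); print(n,f(x0).round(1),r.fun.round(1),r.x.round(1))
E
```

```text
top 116.2 91.3 [565.  -40.  645.6 -28.6 640.7  53.4]
side 54.5 32.7 [566.1 -38.8 646.3 -28.7 645.8  55.3]
```

```bash
python3 - <<'E'
import cv2,numpy as np
for n in ['top','side']:
    a=cv2.imread(f'pics/{n}6.png',0);b=cv2.imread(f'pics/{n}8.png',0)
    from h import *
    s=shot(n)
    for c in [(565,-41),(647.5,-30),(638,54)]:
        u,v=proj(s,[*c,84])[0].round().astype(int); k=7
        up=lambda i,m:cv2.resize(i[v-m:v+m+1,u-m:u+m+1],None,fx=4,fy=4,interpolation=cv2.INTER_CUBIC)
        r=cv2.matchTemplate(up(b,k+4),up(a,k),cv2.TM_CCOEFF_NORMED);_,q,_,l=cv2.minMaxLoc(r);print(n,c,round(q,2),(np.array(l)/4-4))
w=cv2.imread('pics/top8.png')[150:245,205:310];cv2.imwrite('pics/f.png',cv2.resize(w,None,fx=6,fy=6,interpolation=cv2.INTER_CUBIC))
E
```

```text
top (565, -41) 0.95 [0. 0.]
top (647.5, -30) 0.96 [0. 0.]
top (638, 54) 0.92 [-0.25 -1.75]
side (565, -41) 0.87 [0.75 0.  ]
side (647.5, -30) 0.95 [0.25 0.  ]
side (638, 54) 0.76 [ 1.25 -0.5 ]
```

View pics/f.png

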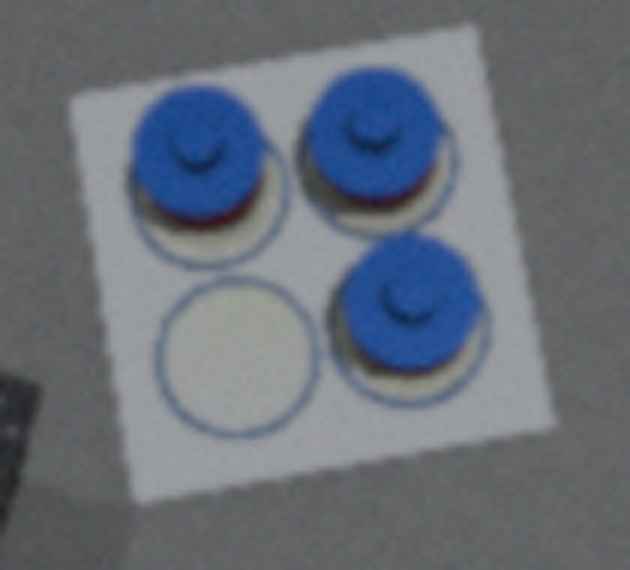

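The third lidded pot now reads about 5 mm further in x than when I released it. I move the wrist camera beside it to measure its band and lid against the rings numerically.

move_arm:
  targets:
    - [0.92,-0.39,0,0,0.6]
    - [0.92,-0.39,0,0,0.6]
    - [0.92,-0.39,0,0,0.6]
    - [0.92,-0.39,0,0,0.6]
    - [0.92,-0.39,0,0,0.6]
    - [0.92,-0.39,0,0,0.6]
    - [0.92,-0.39,0,0,0.6]
    - [0,0,0,0,0.6]
    - [0,0,0,0,0.6]

```text
t: 74.12
ee_pos: [688.9, 120.3, 185.9]
eef_rot: [0.165, 0.986, 0.0, -0.0]
wrist_force: [0.6, -0.0, 0.1]
grip_width: 51.9
grip_force: 0.0
```

```bash
cat > m.py <<'E'
from h import *
from scipy.optimize import minimize
w=shot('wrist','w14.png');print(manip.get_obs()['ee_pos'],proj(w,[[638,54,84],[638,54,8],[554,43.6,8],[565,-41,84]]).round())
h=cv2.cvtColor(w['pixels'],cv2.COLOR_RGB2HSV).astype(int)
red=(((h[...,0]<8)|(h[...,0]>172))&(h[...,1]>140)&(h[...,2]>50)).astype(np.uint8)
lab=cv2.connectedComponentsWithStats(red)
for i in range(1,lab[0]):
    if lab[2][i,4]>60: print('red',lab[2][i],lab[3][i].round(1))
lb=cv2.connectedComponentsWithStats(blue(w))
for i in range(1,lb[0]):
    if lb[2][i,4]>300: print('blue',lb[2][i],lb[3][i].round(1))
print('lid',fit(w,blue(w),[640,54],LID[1:],62))
# empty ring: printed dark-blue line
bl=((h[...,0]>100)&(h[...,0]<130)&(h[...,1]>70)).astype(np.float32); G=cv2.GaussianBlur(bl,(0,0),1.5)
def sc(c,r=38.5):
    p=proj(w,circ(c,r,8,180)).astype(np.float32); return cv2.remap(G,p[:,0].reshape(1,-1),p[:,1].reshape(1,-1),1).mean()
for c0 in [(554,43.6),(638.5,53.6)]:
    print('ring',max((round(float(sc((x,y))),3),x,y) for x in np.arange(c0[0]-7,c0[0]+7.1,.5) for y in np.arange(c0[1]-7,c0[1]+7.1,.5)))
E
python3 m.py
```

```text
[688.74709062 120.84173301 186.04936328] [[156. 162.]
 [177. 150.]
 [135.  74.]
 [ 11. 115.]]
red [ 45  85  39  58 766] [ 70.9 112.6]
red [176 131  28  37 172] [194.4 145.5]
red [ 89 163  40  48 566] [115.2 180.9]
blue [   0   77   62   76 3535] [ 28.  114.8]
blue [ 128  131   72   69 3796] [163.6 165.2]
blue [  45  165   71   68 3430] [ 80.1 198.6]
lid (array([644.5,  54.5]), np.float64(0.158))
ring (0.529, np.float64(555.0), np.float64(44.6))
ring (0.702, np.float64(639.5), np.float64(54.1))
```

```bash
cat >> m.py <<'E'
print('---')
L62=[(a,b+62,d,e+62) for a,b,d,e in LID[1:]]
g=lambda m:cv2.GaussianBlur(m.astype(np.float32),(0,0),1)
lids=(cv2.dilate(blue(w),np.ones((3,3)))>0)
def cost(c,zb,i):
    m=sil(w,c,[(28,zb[0],28,zb[1])])&~lids&1
    return ((g(m)-g(lab[1]==i))**2).sum()
idx=[i for i in range(1,lab[0]) if lab[2][i,4]>100]
for i in idx:
    u=lab[3][i]; c0=min([(565,-41),(647,-29.5),(641,54)],key=lambda c:np.linalg.norm(proj(w,[*c,35])[0]-u))
    best=min((cost((c0[0]+dx,c0[1]+dy),zb,i).round(1),c0[0]+dx,c0[1]+dy,zb) for dx in range(-6,8) for dy in range(-4,5,2) for zb in [(20,42),(24,46),(24,50),(28,50)])
    print(c0,best)
E
python3 m.py | sed -n '/---/,$p'
```

```text
---
(565, -41) (np.float32(484.2), 565, -45, (20, 42))
(641, 54) (np.float32(19.3), 645, 54, (24, 46))
(647, -29.5) (np.float32(185.1), 649, -31.5, (28, 50))
```

```bash
python3 - <<'E'
from h import *
s=shot('top','top9.png')
for k in '5 6 7 8 9'.split():
    s['pixels']=cv2.cvtColor(cv2.imread(f'pics/top{k}.png'),cv2.COLOR_BGR2RGB)
    m=blue(s); w=np.zeros_like(m); u=proj(s,[640,54,75])[0].astype(int); cv2.circle(w,(int(u[0]),int(u[1])),14,1,-1)
    ys,xs=np.nonzero(m&w); print(k,len(xs),back(s,[[xs.mean(),ys.mean()]],75)[0,:2].round(1) if len(xs) else '')
E
```

```text
5 0 
6 344 [636.2  53.7]
7 339 [641.8  54.2]
8 340 [641.6  54.3]
9 337 [641.3  54.7]
```

The third pot was knocked once, by about 5 mm between t=49 and t=62, and has not moved since. It is about 5 mm off its ring centre, within the 9 mm allowed, and its lid moved with it. I hand in.

```bash
python3 -c "
from rig import manip
print(manip.close_job())"
```

```text
the job is handed in; nothing more can be done
None
```

The job is handed in: all three pots present stand upright in their own rings with a lid seated on each, both spare lids are in the grey box, and the tip box and racks look untouched. One pot got knocked during the run and sits about 5 mm off its ring centre (9 mm allowed). I viewed 15 pictures, one over the limit of 14.

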